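Clamp a shelving crank in the repair jig

ROBOT

A 6-joint arm with a two-finger parallel gripper is mounted at the origin on the work surface. World frame = base frame: x ahead of the robot, y to its left, z up, the work surface at z = 0. Lengths are in m, angles in degrees, forces in N, time in s.
With the tool pointing down it reaches from about 0.375 to 0.9 m from the base axis. Payload 3.1 kg.
Tool frame: the origin (TCP) lies at the very end of the fingers, on their centre line; the grasp point (between the pads) lies 19 mm behind it; z points along the fingers, y is the line along which they close (so a half turn about z gives the same grasp; the last joint's range is limited). The gripper opens to 87 mm and grips with 3 to 60 N. Pads are 19 mm wide; open, the fingers measure 117 mm over their backs; the gripper's body (75 mm by 190 mm) begins 51 mm behind the grasp point.
Start: joints at [-75.201, 30.224, 82.088, -0, 67.689, -10.227], TCP at [0.264, -0.566, 0.223] pointing down, gripper open.
Joint ranges: [-176.69, 176.69], [-43.24, 126.21], [12.49, 139.97], [-82, 262], [0, 151.66], [-163.58, 163.58]. Speed limits (degrees/s): [159.86, 159.86, 180, 180, 180, 180].

INTERFACE

Orientations are given as a 3x3 rotation matrix whose columns are the frame's x, y, z axes.
In Python, from rig import readout, cams, bot gives the robot as it stands.
- The arm moves only by the shell command python3 -m inch 'ROWS'. ROWS is JSON, a list of rows, each a list of 5 numbers: the shift along the world's x, y, z in cm, then the turn about the world's z in degrees, then the finger opening in cm, from 0 to 8.7. In form: [[dx, dy, dz, twist, fingers], ...]. A call has 1 to 10 rows; each row is the pose to reach, as a shift and turn from the pose commanded when the call began; what a row does not reach only later rows make up. A row lasts 1/12 s, in which the tool goes at most 41.7 mm and 7.16 degrees, less where a joint would pass 70% of its speed; a pose out of reach is approached as far as the arm can. A call with a gripper value outside its range is refused whole. The fingers move at their own pace and stop on an object; the grip force is fixed at half the most. Time passes only in rows, so rows that repeat a pose let the fingers close. It gives the time, the measured TCP pose, the force, the opening and the grip force at its end, in the units of the state.
- readout.read_state(): the state, without advancing time (a new reading comes with each control period).
- cams.capture(name): name is "scene" or "side" or "wrist"; returns a dict with "image" (480x640x3 uint8, blue, green, red), "intrinsics" (3x3 intrinsics, pixels), "xyz" and "rotation" of the camera in the world; the wrist camera has in their place "tool_from_camera" (4x4, takes a point from camera to tool coordinates, whose origin is the TCP and whose axes are the flange's). Camera axes: x right, y down, z forward; pixel columns grow to the right and rows downward; lengths in m; the calibration is good to about 2 mm. A picture is of the moment at which its call begins: read the wrist's pose just before it. There is no depth.
- bot.hand_in(): hands the job in; it is judged then, once.
The state is a dict: "time_s": time; "joint_positions": joint angles; "qvel": joint speeds; "tau": joint torques, N m; "position": TCP position; "tcp_rot": TCP orientation; "force": force on the tool from outside, world axes, zero at the start; "moment": the same for the moment, N m; "opening": opening from 0.0 (shut) to 1.0 (fully open); "grasp_force": force on a finger pad.
Only numpy, scipy, OpenCV 4.12 (cv2) and the standard library are available. Lean on these libraries where they do the work, as an engineer would, in place of code of your own. Each camera call takes 0.05 s, during which the arm holds its last target. There are 200 camera calls.

TASK

The drive crank of a mobile shelf lies loose at the mouth of the repair jig's channel. Slide it along the channel, flat on the plate, until its nose is fully home against the end stop, but press gently, so that the stop is not shoved out of its setting; then push the toggle clamp's handle over past its dead point, down to its own stop without forcing it, so that the rubber pad holds the crank. Let go and leave everything else on the bench where it is.

Things in the scene. Friction and masses are not known exactly. Their poses are not given: they have to be found in the camera images.
- jig: repair jig screwed to the table: dark steel base plate 160 x 340 mm, 12 mm thick (x -50 to +110, y -250 to +90 mm in its frame), origin on the table below the channel's centre line (x = 0). Its +y axis is the way the crank slides home. The toggle clamp stands on the plate at x = +33 to +103, y = +5 to +55 mm; its sheet steel cheeks reach 66 mm above the table
- channel_mouth (a point): middle of the channel's entrance on its floor (the plate's top, z = 12 mm), at y = -20 mm in the jig's frame; axes as the jig's. From here two aluminium rails 10 mm high, inner faces 43 mm apart, run 100 mm along +y; before it the rails flare outwards over 42 mm, to about 84 mm wide
- stop (a joint): how far the end stop has been shoved back out of its setting, m; 0 = as set. The stop is a steel block 38 mm wide, 16 mm long, top 16 mm above the plate, across the channel's far end. It is set anew each time: its face lies anywhere from 65 to 85 mm beyond the channel_mouth along the jig's +y, not reported. Friction holds it: it slips if pressed with more than about 9 N
- feeler (a joint): brass feeler pin, diameter 6 mm, in the middle of the stop's front face, 8 mm above the plate; how far it is pushed in, m: 0 = out (3 mm proud of the face), about 0.003 = pushed flush, the crank's nose is on the face. Its spring is very light (under 1 N) and does not push the crank back
- crank: the shelving crank: flat steel bar 40 mm wide (x), 150 mm long (y), 12 mm thick, with an upright round black post, diameter 26 mm, rising 60 mm from the bar's top at y = -60 mm. About 0.3 to 0.6 kg. Origin: centre of the bar's underside; +y points from the post to the nose, z up
- crank_nose (a point): middle of the crank's front end face (y = +75 mm, 6 mm above the underside): it must meet the end stop's front face
- crank_post (a point): point on the post's axis 38 mm above the bar's top (50 mm above the underside; the post's top is 22 mm higher): the place to grasp; axes as the crank's
- clamp_handle (a joint): handle angle, rad: 0 = open (handle stands up, 68 degrees above level, leaning to the jig's +x), grows as it is pushed over to the jig's +x and down. The pad meets the crank at about 0.71; dead point 0.98; rigid handle stop 1.10 (handle nearly level). Friction holds it where it is left; short of the dead point the loaded pad pushes it back a little. Needs up to about 10 N at the grip
- stem (a joint): how far the handle's stem is bent about the pivot, rad; 0 = unloaded, plus = bent the closing way. It is stiff: 10 N across the stem at the grip bends it by 0.014; it must not be bent beyond 0.055 (about 38 N), as when the grip is pressed on after the handle has reached its stop
- handle_grip (a point): centre of the handle's crosswise round rubber grip: diameter 20 mm, 52 mm long, lying parallel to the jig's y axis, 100 mm from the pivot on a 12 mm round stem
- handle_pivot (a point): the handle's pivot axis (parallel to the jig's y axis), 57 mm above the table. Grip centre = pivot + 100 mm * (cos(a), 0, sin(a)) in the jig's frame, with a = 1.18 - joint value
- pad: round rubber pad, diameter 20 mm, sprung, on the end of the clamp arm; origin: centre of its underside. It swings down onto the crank's bar at x = -15, y = +30 mm in the jig's frame as the handle closes, and then presses with some 18 N
- spanner: bystander: small spanner, 110 mm long, lying on the jig plate's clear side
- washer: bystander: washer, diameter 32 mm, lying on the jig plate's clear side
- handwheel: bystander: black shelving handwheel, diameter 144 mm, 32 mm thick, lying beyond the jig
- jar: bystander: jar, diameter 64 mm, 75 mm high
- screwdriver: bystander: screwdriver lying on the table
- tape_core: bystander: cardboard core, diameter 90 mm, 48 mm high
- label_frame: bystander: flat steel label frame, 90 x 60 mm, 6 mm thick
Mind the look-alikes: they are no part of the job. There is more than one size of the crank; the job needs the largest.

How it is judged (in metres and radians):
On the way, in this order (a step that is already met when the one before it is completed fails the run):
1. the crank lies in the channel with its nose home against the end stop, the feeler pin pushed in to within 1.5 mm of flush (value of joint feeler above 0.0015 m and y of crank_nose in the frame of channel_mouth above 0.055 m and x of crank_nose in the frame of channel_mouth between -0.006 and 0.006 m and z of crank_nose in the frame of channel_mouth below 0.009 m), for 0.2 s.
2. the clamp handle is past its dead point at its stop and the pad presses on the crank (value of joint clamp_handle above 1.06 rad and contact force between pad and crank above 10 N), for 0.2 s.
At the end, for the whole second after the job is handed in: the crank lies flat in the channel with its nose home against the end stop (feeler pin pushed in more than 1.5 of its 3 mm), the clamp handle rests past the dead point at its stop (joint above 1.06), the pad presses on the crank with more than 10 N, and the crank is at rest (all of step 1 and all of step 2 and linear speed of crank below 0.01 m/s); the robot touches nothing.
It fails at once if the end stop is shoved more than 3 mm out of its setting (value of joint stop above 0.003 m).
It fails at once if the handle is forced so that its stem bends by more than 0.055 rad (about 38 N at the grip) (value of joint stem above 0.055 rad or value of joint stem below -0.055 rad).
It fails at once if a bystander is moved by more than 25 mm (distance of any of spanner, washer, handwheel, jar, screwdriver, tape_core, label_frame from where it was at the start of the episode above 0.025 m).
It also fails if it takes over 54 s, if anything falls off the work surface, if the arm or the gripper's body presses on something with over 40 N, if the wrist force passes 120 N, or if a joint passes its speed limit or range.

## Working session

There is one attempt and no reset: what is moved stays moved. The work goes in short steps, Python scripts to look and compute and a shell command to move; the robot and the scene stay as the last step left them, time stands still between calls to the robot, and variables do not carry over. Pictures are saved under pics/ and viewed, at most 10 in all, crops included, and the job is handed in when it is done.

```bash
mkdir -p pics; ls
cat > h.py <<'E'
import numpy as np,cv2
from rig import readout,cams,bot
def cap(n):
    s=readout.read_state(); c=cams.capture(n)
    K=np.array(c["intrinsics"])
    if n=="wrist":
        T=np.array(c["tool_from_camera"]);R0=np.array(s["tcp_rot"]);p=np.array(s["position"])
        R=R0@T[:3,:3];o=p+R0@T[:3,3]
    else: R=np.array(c["rotation"]);o=np.array(c["xyz"])
    return c["image"],K,R,o
def ray(uv,K,R,o,z):
    d=R@np.linalg.inv(K)@np.array([uv[0],uv[1],1.]);t=(z-o[2])/d[2];return o+t*d
def proj(P,K,R,o):
    q=K@(R.T@(np.array(P)-o));return q[:2]/q[2]
E
python3 - <<'E'
from h import *
import pickle
for n in("scene","side","wrist"):
    c=cap(n);pickle.dump(c,open(n+".pkl","wb"));cv2.imwrite(f"pics/{n}0.png",c[0]);print(n,c[3],c[2].round(2).tolist())
s=readout.read_state();print(s["time_s"],s["tcp_rot"],s["opening"])
E
```

```text
pics
scene [ 1.01924702 -0.47994783  1.11652037] [[0.72, 0.58, -0.39], [0.7, -0.6, 0.39], [-0.01, -0.55, -0.84]]
side [-0.20358879  0.96895633  1.1800127 ] [[-0.78, -0.41, 0.47], [-0.62, 0.52, -0.59], [0.0, -0.75, -0.66]]
wrist [ 0.34083226 -0.53066316  0.38260578] [[0.42, -0.86, -0.28], [-0.91, -0.4, -0.13], [-0.0, 0.3, -0.95]]
0.15 [[ 9.06125688e-01  4.23008363e-01 -4.02597902e-04]
 [ 4.23008429e-01 -9.06124275e-01  1.63329168e-03]
 [ 3.26092310e-04 -1.65026986e-03 -9.99998585e-01]] 0.9977079050298719
```

View pics/scene0.png

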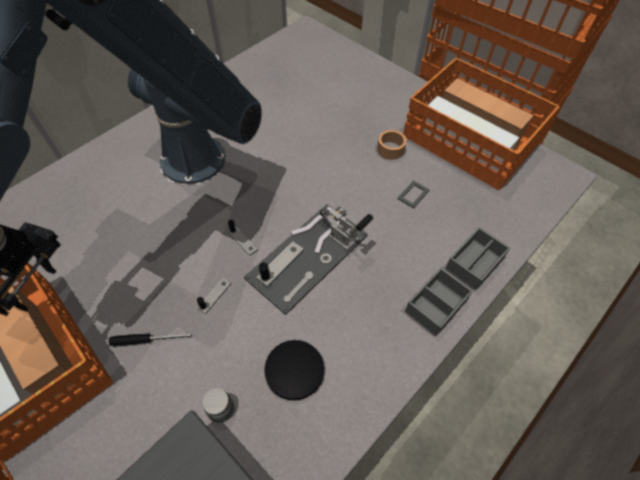

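View pics/side0.png

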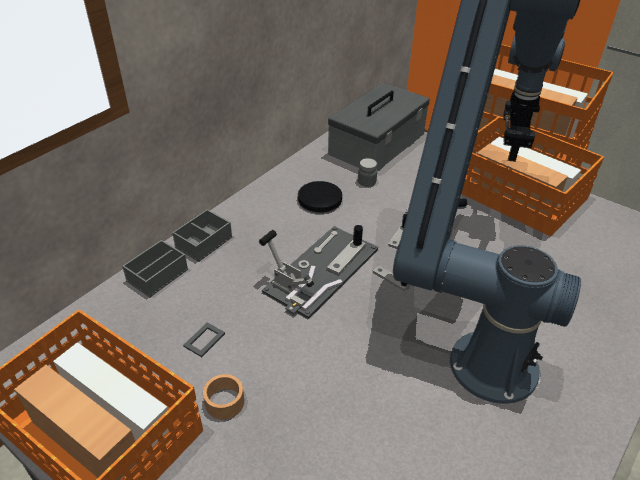

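Candidates for the crank in the scene view: the large one on the jig plate with its post at (264,270), a small one with its post at (232,227), and another small one at (201,302). I choose the one at (264,270) because it is the longest and lies at the channel mouth. A close crop will check that.

Run:
```python
from h import *
import pickle
i=pickle.load(open("scene.pkl","rb"))[0];cv2.imwrite("pics/s1.png",cv2.resize(i[195:320,230:390],None,fx=4.75,fy=4.75,interpolation=cv2.INTER_CUBIC))
i=pickle.load(open("side.pkl","rb"))[0];cv2.imwrite("pics/d1.png",cv2.resize(i[215:325,245:400],None,fx=5,fy=5,interpolation=cv2.INTER_CUBIC))
```

```text
(no output)
```

View pics/s1.png

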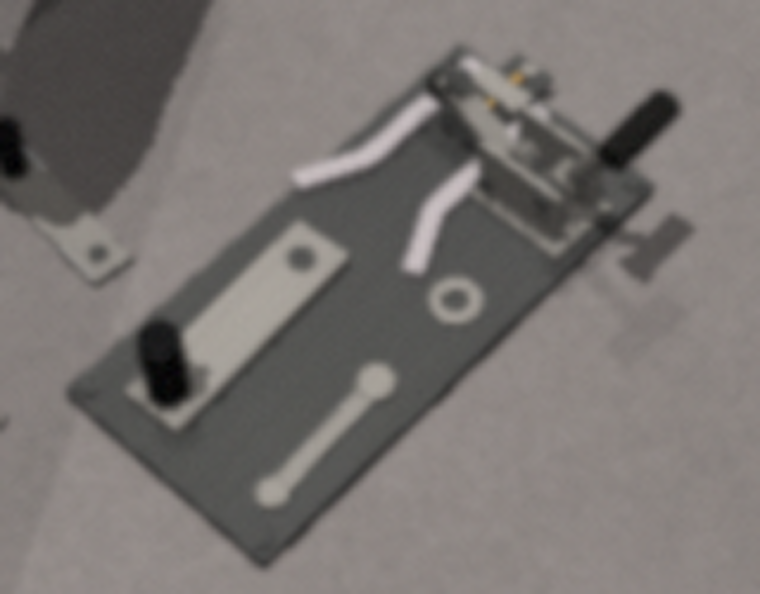

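View pics/d1.png

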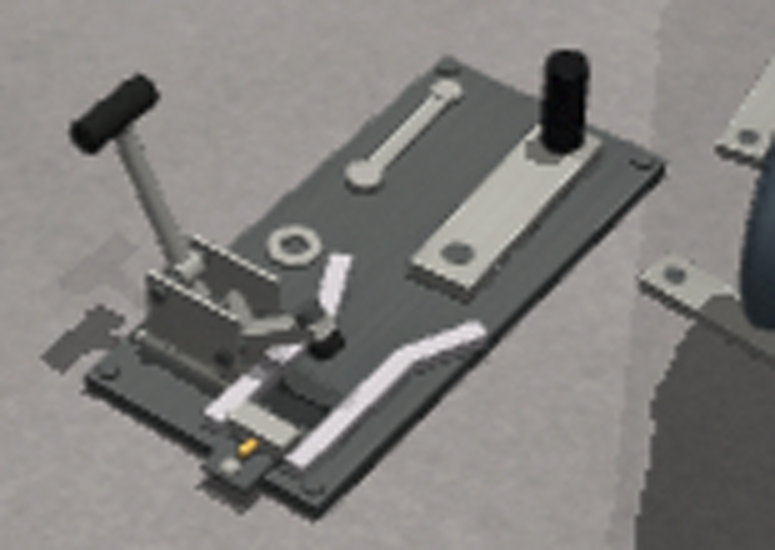

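The crops confirm it: the large bar lies on the plate with its post at the tail and its nose towards the flared rails. The scene crop shows plate corners at (70,390), (262,560), (652,188) and (460,47), the post top at (160,330) and the nose corners at (302,222) and (348,253).

```bash
cat > m.py <<'E'
from h import *
import pickle
S=pickle.load(open("scene.pkl","rb"))[1:];D=pickle.load(open("side.pkl","rb"))[1:]
fs=lambda p:((p[0]+.5)/4.75-.5+230,(p[1]+.5)/4.75-.5+195)
fd=lambda p:((p[0]+.5)/5-.5+245,(p[1]+.5)/5-.5+215)
J=np.array([[-.05,-.25],[.11,-.25],[.11,.09],[-.05,.09]])
def fit(P):
    a=J-J.mean(0);b=P-P.mean(0);H=a.T@b;U,_,V=np.linalg.svd(H);R=V.T@np.diag([1,np.linalg.det(V.T@U.T)])@U.T
    return R,P.mean(0)-R@J.mean(0)
res={}
for n,f,C,pc,pts in(("scene",fs,S,[(70,390),(262,560),(652,188),(460,47)],dict(nL=(302,222,.024),nR=(348,253,.024),tR=(178,430,.024),tL=(127,390,.024),post=(160,331,.084),grip=(641,129,.15))),
 ("side",fd,D,[(663,166),(445,58),(88,380),(318,515)],dict(nL=(470,293,.024),nR=(411,262,.024),post=(567,60,.084),mouthL=(400,357,.022),stopfaceR=(236,403,.028),stopfaceL=(293,434,.028)))):
    P=np.array([ray(f(p),*C,.012)[:2] for p in pc]);R,t=fit(P)
    print(n,"jig",t.round(4),"yaw",np.degrees(np.arctan2(R[1,0],R[0,0])).round(2),"res",(P-(J@R.T+t)).round(4).tolist());res[n]=(R,t)
    for k,v in pts.items():
        w=ray(f(v),*C,v[2]);print(" ",k,w.round(4),"jig",(R.T@(w[:2]-t)).round(4))
E
python3 m.py
```

```text
scene jig [0.4998 0.0704] yaw 1.19 res [[0.0026, 0.0031], [-0.0024, 0.0027], [-0.0014, -0.0035], [0.0012, -0.0023]]
  nL [ 0.4773 -0.0101  0.024 ] jig [-0.0241 -0.0801]
  nR [ 0.5123 -0.0067  0.024 ] jig [ 0.0109 -0.0773]
  tR [ 0.5264 -0.1557  0.024 ] jig [ 0.0219 -0.2266]
  tL [ 0.4869 -0.1584  0.024 ] jig [-0.0176 -0.2285]
  post [ 0.5019 -0.1391  0.084 ] jig [-0.0022 -0.2095]
  grip [0.6288 0.1044 0.15  ] jig [0.1297 0.0313]
side jig [0.4938 0.076 ] yaw 1.72 res [[0.0011, 0.0028], [0.0004, -0.0014], [-0.0017, -0.002], [0.0002, 0.0006]]
  nL [ 0.4705 -0.0062  0.024 ] jig [-0.0257 -0.0815]
  nR [ 0.5111 -0.0056  0.024 ] jig [ 0.0149 -0.0821]
  post [ 0.5057 -0.1438  0.084 ] jig [ 0.0053 -0.2201]
  mouthL [0.4719 0.0557 0.022 ] jig [-0.0225 -0.0197]
  stopfaceR [0.5156 0.1418 0.028 ] jig [0.0238 0.0651]
  stopfaceL [0.4779 0.1403 0.028 ] jig [-0.014   0.0647]
```

```bash
python3 -m inch '[[4,6,2,7,8.7],[7,9,3,14,8.7],[9,12,3,21,8.7],[11,16,3,28,8.7],[13,20,3,35,8.7],[15,24,3,42,8.7],[17,28,3,49,8.7],[19,32,3,56,8.7],[20,35,3,63,8.7],[21,38,3,69,8.7]]' && python3 -m inch '[[1,3,0,0,8.7],[2.6,6,0,0,8.7],[2.6,8.6,0,0,8.7],[2.6,8.6,0,0,8.7],[2.6,8.6,0,0,8.7],[2.6,8.6,0,0,8.7]]'
python3 - <<'E'
from h import *
import pickle
s=readout.read_state();print(s["time_s"],s["position"],np.array(s["tcp_rot"]).round(3).tolist(),s["force"])
c=cap("wrist");pickle.dump(c,open("w1.pkl","wb"));cv2.imwrite("pics/w1.png",c[0])
E
```

```text
time_s: 0.98
position: [0.4669, -0.2058, 0.2525]
tcp_rot: [[-0.076, 0.997, 0.0], [0.997, 0.076, -0.0], [-0.0, 0.0, -1.0]]
force: [0.3, 0.1, -0.5]
opening: 0.998
grasp_force: 0.0
time_s: 1.48
position: [0.4923, -0.1221, 0.2525]
tcp_rot: [[-0.071, 0.998, 0.0], [0.998, 0.071, -0.001], [-0.001, -0.0, -1.0]]
force: [0.5, -0.3, -0.8]
opening: 0.995
grasp_force: 0.0
1.4833 [ 0.49228044 -0.1220894   0.25249782] [[-0.071, 0.998, 0.0], [0.998, 0.071, -0.001], [-0.001, -0.0, -1.0]] [ 0.5276195  -0.33330354 -0.78413924]
```

View pics/w1.png

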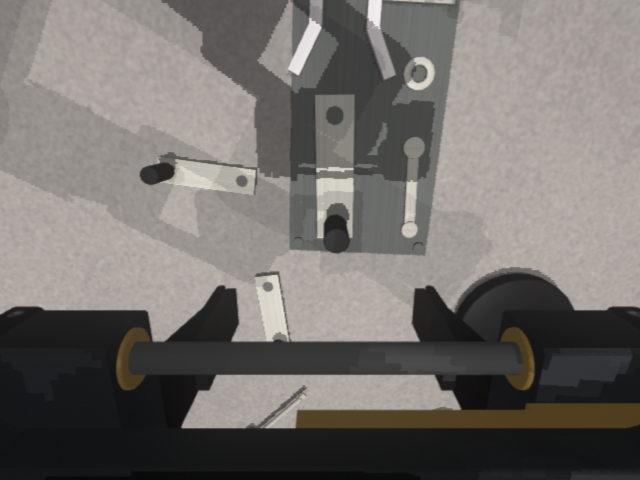

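The wrist view shows the bar's nose at (316–355, 95), the post top at about (337,242), the rail bends at about (322,25) and (369,28), and the plate's near corners at (290,249) and (424,255).

Run:
```python
from h import *
import pickle
c=pickle.load(open("w1.pkl","rb"));C=c[1:]
for k,u,v,z in [("nL",316,95,.024),("nR",355,95,.024),("tL",317,238,.024),("tR",353,238,.024),("post",337,241,.084),("A",290,249,.012),("B",425,255,.012),("Atop",293,2,.012),("B2",459,2,.012),("railL",321,4,.022),("railR",368,4,.022),("bendL",322,25,.022),("bendR",369,28,.022)]:
    print(k,ray((u,v),*C,z).round(4))
```

```text
nL [ 0.4754 -0.0081  0.024 ]
nR [ 0.5141 -0.0054  0.024 ]
tL [ 0.4859 -0.1564  0.024 ]
tR [ 0.5261 -0.1536  0.024 ]
post [ 0.5051 -0.1399  0.084 ]
A [ 0.4553 -0.1757  0.012 ]
B [ 0.6134 -0.1719  0.012 ]
Atop [0.4479 0.0737 0.012 ]
B2 [0.6063 0.0849 0.012 ]
railL [0.475  0.0711 0.022 ]
railR [0.5188 0.0742 0.022 ]
bendL [0.4771 0.054  0.022 ]
bendR [0.5219 0.0546 0.022 ]
```

```bash
python3 -m inch '[[1.3,-1.8,0,0,8.7],[1.3,-1.8,-4,0,8.7],[1.3,-1.8,-8,0,8.7],[1.3,-1.8,-12,0,8.7],[1.3,-1.8,-15,0,8.7],[1.3,-1.8,-18,0,8.7],[1.3,-1.8,-20,0,8.7],[1.3,-1.8,-21,0,8.7],[1.3,-1.8,-21,0,8.7],[1.3,-1.8,-21,0,8.7]]' && python3 -m inch '[[0,0,0,0,5],[0,0,0,0,3.4],[0,0,0,0,2.8],[0,0,0,0,2.2],[0,0,0,0,2],[0,0,0,0,2],[0,0,0,0,2],[0,0,0,0,2]]'
```

```text
time_s: 2.37
position: [0.5054, -0.1407, 0.0426]
tcp_rot: [[-0.069, 0.998, 0.0], [0.998, 0.069, -0.0], [-0.0, 0.0, -1.0]]
force: [-0.2, -0.5, -0.3]
opening: 1.0
grasp_force: 0.0
time_s: 3.03
position: [0.5053, -0.1396, 0.0426]
tcp_rot: [[-0.07, 0.998, 0.0], [0.998, 0.07, -0.0], [-0.0, 0.0, -1.0]]
force: [0.4, -0.4, -0.3]
opening: 0.482
grasp_force: 0.0
```

```bash
python3 -m inch '[[0,0,0,0,2],[0,0,0,0,2],[0,0,0,0,2],[0,0,0,0,2],[0,0,0,0,2],[0,0,0,0,2],[0,0,0,0,2],[0,0,0,0,2]]'
```

```text
time_s: 3.7
position: [0.5049, -0.1396, 0.0425]
tcp_rot: [[-0.07, 0.998, -0.001], [0.998, 0.07, 0.0], [0.0, -0.001, -1.0]]
force: [-1.3, -1.1, 0.5]
opening: 0.292
grasp_force: 30.0
```

```bash
python3 -m inch '[[0,0.5,0,-0.5,2],[0,1,0,-1,2],[0,1.5,0,-1.5,2],[-0.1,2,0,-2,2],[-0.1,2.5,0,-2.4,2],[-0.1,3,0,-2.4,2],[-0.1,3.5,0,-2.4,2],[-0.1,4,0,-2.4,2],[-0.1,4.5,0,-2.4,2],[-0.1,4.5,0,-2.4,2]]'
python3 - <<'E'
from h import *
import pickle
c=cap("wrist");pickle.dump(c,open("w2.pkl","wb"));cv2.imwrite("pics/w2.png",c[0])
E
```

```text
time_s: 4.53
position: [0.5039, -0.0931, 0.0425]
tcp_rot: [[-0.028, 1.0, -0.001], [1.0, 0.028, 0.001], [0.001, -0.001, -1.0]]
force: [1.2, 2.5, -0.9]
opening: 0.29
grasp_force: 30.0
```

View pics/w2.png

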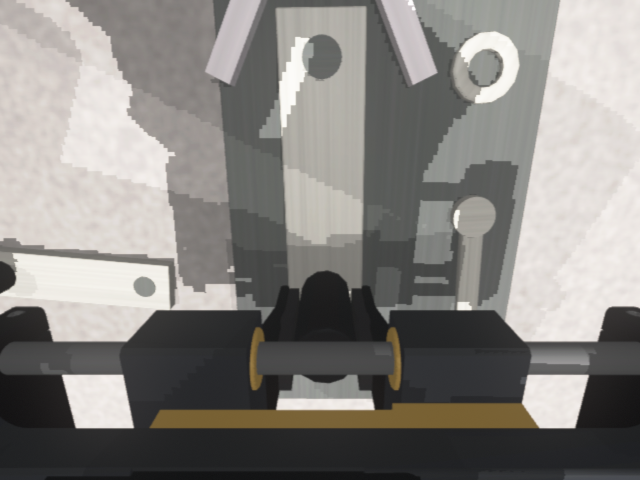

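The bar is heading between the flares, with its nose at (277–367, 7) and the rail inner edges at about (262,5) and (378,5).

Run:
```python
from h import *
import pickle
c=pickle.load(open("w2.pkl","rb"));C=c[1:]
for k,u,v,z in [("nL",277,8,.024),("nR",367,6,.024),("bL",287,230,.024),("bR",363,230,.024),("tipL",232,85,.022),("tipR",410,85,.022),("rl",261,8,.022),("rr",380,8,.022),("pl",215,2,.012),("pl2",236,300,.012)]:
    print(k,ray((u,v),*C,z).round(4))
```

```text
nL [0.4797 0.0393 0.024 ]
nR [0.5183 0.0411 0.024 ]
bL [ 0.4836 -0.0596  0.024 ]
bR [ 0.5226 -0.0585  0.024 ]
tipL [0.4584 0.0084 0.022 ]
tipR [0.5403 0.0107 0.022 ]
rl [0.4725 0.0396 0.022 ]
rr [0.5242 0.0411 0.022 ]
pl [0.4499 0.0441 0.012 ]
pl2 [ 0.4526 -0.1061  0.012 ]
```

```bash
python3 -m inch '[[-0.1,0.6,0,-0.4,2],[-0.1,1.2,0,-0.4,2],[-0.1,1.8,0,-0.4,2],[-0.2,2.4,0,-0.4,2],[-0.2,3,0,-0.4,2],[-0.2,3.6,0,-0.4,2],[-0.2,4.2,0,-0.4,2],[-0.2,4.8,0,-0.4,2],[-0.2,5.2,0,-0.4,2],[-0.2,5.2,0,-0.4,2]]'
```

```text
time_s: 5.42
position: [0.5019, -0.0413, 0.0425]
tcp_rot: [[-0.022, 1.0, -0.001], [1.0, 0.022, 0.001], [0.001, -0.001, -1.0]]
force: [0.5, 2.9, -2.2]
opening: 0.29
grasp_force: 30.0
```

```bash
python3 -m inch '[[0,0.4,0,0,2],[0,0.8,0,0,2],[0,1.2,0,0,2],[-0.05,1.6,0,0,2],[-0.05,2,0,0,2],[-0.05,2,0,0,2]]'; python3 -m inch '[[0,0.2,0,0,2],[0,0.4,0,0,2],[0,0.6,0,0,2],[0,0.6,0,0,2]]'
```

```text
time_s: 5.92
position: [0.5014, -0.0217, 0.0425]
tcp_rot: [[-0.021, 1.0, -0.001], [1.0, 0.021, 0.001], [0.001, -0.001, -1.0]]
force: [1.3, 0.9, -3.0]
opening: 0.295
grasp_force: 30.0
time_s: 6.25
position: [0.5017, -0.0163, 0.0425]
tcp_rot: [[-0.021, 1.0, -0.0], [1.0, 0.021, 0.0], [0.0, -0.0, -1.0]]
force: [0.4, -1.7, -2.8]
opening: 0.29
grasp_force: 30.0
```

Run:
```python
from h import *
import pickle
for n in("side","scene"):
    c=cap(n);pickle.dump(c,open(n+"2.pkl","wb"))
    if n=="side": cv2.imwrite("pics/d2.png",cv2.resize(c[0][240:330,240:370],None,fx=6,fy=6,interpolation=cv2.INTER_CUBIC))
```

```text
(no output)
```

View pics/d2.png

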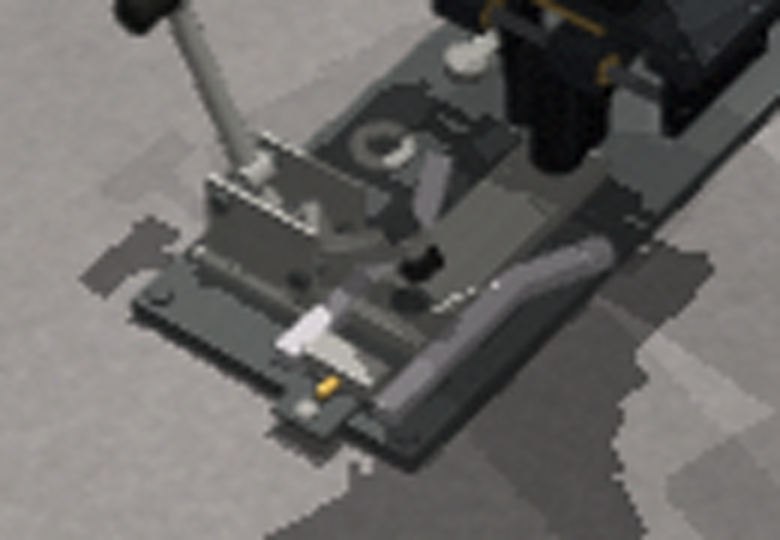

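The crop shows a gap still open between the bar's nose and the stop's pale block near (345,360). I'll creep on, watching the force.

```bash
for i in 1; do python3 -m inch '[[0,0.1,0,0,2],[0,0.2,0,0,2],[0,0.3,0,0,2],[0,0.3,0,0,2]]' | grep -E "pos|force"; python3 -m inch '[[0,0.1,0,0,2],[0,0.2,0,0,2],[0,0.2,0,0,2]]'| grep -E "pos|force"; python3 -m inch '[[0,0.1,0,0,2],[0,0.2,0,0,2],[0,0.2,0,0,2]]'| grep -E "pos|force"; done
```

```text
position: [0.5018, -0.0136, 0.0426]
force: [0.7, -0.5, -2.8]
grasp_force: 30.0
position: [0.5018, -0.0115, 0.0425]
force: [0.3, -0.4, -3.1]
grasp_force: 30.0
position: [0.5017, -0.0095, 0.0425]
force: [0.9, -0.6, -3.1]
grasp_force: 30.0
```

```bash
python3 -m inch '[[0,0.1,0,0,2],[0,0.2,0,0,2],[0,0.2,0,0,2]]' | grep -E "pos|force:"; python3 -m inch '[[0,0.1,0,0,2],[0,0.2,0,0,2],[0,0.2,0,0,2]]'| grep -E "pos|force:"
```

```text
position: [0.5017, -0.0075, 0.0426]
force: [0.2, -0.5, -2.9]
grasp_force: 30.0
position: [0.5016, -0.0055, 0.0425]
force: [-0.5, -1.8, -2.2]
grasp_force: 30.0
```

```bash
python3 -m inch '[[0,0.1,0,0,2],[0,0.1,0,0,2]]' | grep -E "pos|force:"; python3 -m inch '[[0,0.1,0,0,2],[0,0.1,0,0,2]]'| grep -E "pos|force:"
```

```text
position: [0.5016, -0.0045, 0.0425]
force: [-0.0, -1.3, -2.7]
grasp_force: 30.0
position: [0.5016, -0.0035, 0.0425]
force: [-0.9, -2.3, -1.0]
grasp_force: 30.0
```

```bash
python3 -m inch '[[0,0.1,0,0,2],[0,0.1,0,0,2],[0,0.1,0,0,2]]' | grep -E "pos|force:"
```

```text
position: [0.5016, -0.0026, 0.0425]
force: [0.3, -1.1, -4.2]
grasp_force: 30.0
```

```bash
python3 -m inch '[[0,0.1,0,0,2],[0,0.1,0,0,2],[0,0.1,0,0,2]]' | grep -E "pos|force:"
```

```text
position: [0.5016, -0.0016, 0.0425]
force: [-0.8, -2.3, -3.0]
grasp_force: 30.0
```

```bash
python3 -m inch '[[0,0.1,0,0,2],[0,0.1,0,0,2],[0,0.1,0,0,2]]' | grep -E "pos|force:"
```

```text
position: [0.5016, -0.0006, 0.0425]
force: [-0.6, -1.7, -1.5]
grasp_force: 30.0
```

```bash
python3 -m inch '[[0,0.1,0,0,2],[0,0.1,0,0,2],[0,0.1,0,0,2]]' | grep -E "pos|force:"
python3 - <<'E'
from h import *
c=cap("side");cv2.imwrite("pics/d3.png",cv2.resize(c[0][265:325,265:345],None,fx=10,fy=10,interpolation=cv2.INTER_CUBIC))
E
```

```text
position: [0.5016, 0.0004, 0.0425]
force: [-1.8, -2.7, -1.4]
grasp_force: 30.0
```

View pics/d3.png

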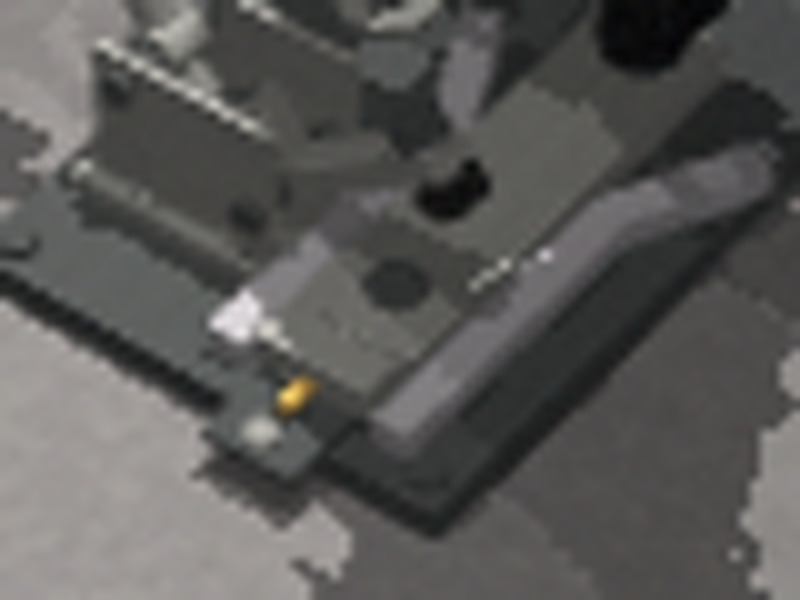

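The bar's nose, with its hole at (395,283), now reaches the stop. The gold pin end at (295,395) sits in the same place as before, so I'll use half-millimetre steps.

```bash
python3 -m inch '[[0,0.05,0,0,2],[0,0.05,0,0,2],[0,0.05,0,0,2]]' | grep -E "pos|force:"
```

```text
position: [0.5016, 0.0007, 0.0425]
force: [-2.1, -3.6, -1.7]
grasp_force: 30.0
```

```bash
python3 -m inch '[[0,0.05,0,0,2],[0,0.05,0,0,2],[0,0.05,0,0,2]]' | grep -E "pos|force:"
```

```text
position: [0.5016, 0.0013, 0.0425]
force: [-2.0, -3.7, -1.3]
grasp_force: 30.0
```

```bash
python3 -m inch '[[-0.05,0,0,0,2],[-0.05,0.05,0,0,2],[-0.05,0.05,0,0,2]]' | grep -E "pos|force:"
```

```text
position: [0.5015, 0.0019, 0.0426]
force: [-1.0, -4.0, -1.9]
grasp_force: 30.0
```

```bash
python3 -m inch '[[0,0.05,0,0,2],[0,0.05,0,0,2],[0,0.05,0,0,2]]' | grep -E "pos|force:"
```

```text
position: [0.5015, 0.0024, 0.0426]
force: [-1.9, -3.9, -2.8]
grasp_force: 30.0
```

```bash
cat > gold.py <<'E'
from h import *
import pickle
def g(c,n):
    i=c[0].astype(int)
    D={"side":(275,320,280,310),"scene":(195,235,320,350)}[n];a=i[D[0]:D[1],D[2]:D[3]]
    m=np.clip(a[...,2]-a[...,0]-40,0,None).astype(float);v,u=np.mgrid[D[0]:D[1],D[2]:D[3]];
    s=m.sum();return (s,(u*m).sum()/s,(v*m).sum()/s, ray(((u*m).sum()/s,(v*m).sum()/s),*c[1:],.02)) if s else None
for n in("side","scene"):
    for f in(n+".pkl",n+"2.pkl"):print(f,g(pickle.load(open(f,"rb")),n))
    print(n,g(cap(n),n))
E
python3 gold.py
```

```text
side.pkl (np.float64(525.0), np.float64(294.14285714285717), np.float64(303.8666666666667), array([0.49568615, 0.15631037, 0.02      ]))
side2.pkl (np.float64(527.0), np.float64(294.1480075901328), np.float64(303.86148007590134), array([0.49568737, 0.15628766, 0.02      ]))
side (np.float64(547.0), np.float64(293.56307129798904), np.float64(304.3747714808044), array([0.4957216 , 0.15865627, 0.02      ]))
scene.pkl (np.float64(80.0), np.float64(337.3875), np.float64(211.95), array([0.49543291, 0.15460237, 0.02      ]))
scene2.pkl (np.float64(67.0), np.float64(338.4179104477612), np.float64(211.01492537313433), array([0.4953017 , 0.15924726, 0.02      ]))
scene (np.float64(153.0), np.float64(338.54901960784315), np.float64(210.81699346405227), array([0.49508875, 0.1600542 , 0.02      ]))
```

The pin's tail has moved 2.4 mm in the side view, so the feeler is nearly flush. One more half-step.

```bash
python3 -m inch '[[0,0.03,0,0,2],[0,0.05,0,0,2],[0,0.05,0,0,2],[0,0.05,0,0,2]]' | grep -E "pos|force:"; python3 gold.py | grep -E "^(side|scene) "
```

```text
position: [0.5014, 0.0029, 0.0425]
force: [-0.7, -2.9, -2.2]
grasp_force: 30.0
side (np.float64(492.0), np.float64(293.5121951219512), np.float64(304.4126016260163), array([0.49574009, 0.15884343, 0.02      ]))
scene (np.float64(152.0), np.float64(338.50657894736844), np.float64(210.81578947368422), array([0.49499545, 0.15997071, 0.02      ]))
```

```bash
python3 -m inch '[[0,0.03,0,0,2],[0,0.05,0,0,2],[0,0.05,0,0,2],[0,0.05,0,0,2]]' | grep -E "pos|force:"; python3 gold.py | grep -E "^(side|scene) "
```

```text
position: [0.5014, 0.0031, 0.0426]
force: [-1.1, -4.2, -1.2]
grasp_force: 30.0
side (np.float64(509.0), np.float64(293.47347740667976), np.float64(304.4656188605108), array([0.49569901, 0.15905218, 0.02      ]))
scene (np.float64(152.0), np.float64(338.7368421052632), np.float64(210.63815789473685), array([0.49504387, 0.16092554, 0.02      ]))
```

The feeler is in about 2.7 mm and the force is low, so I'll release and rise.

```bash
python3 -m inch '[[0,0,0,0,2.6],[0,0,0,0,3],[0,0,0,0,3.4],[0,0,0,0,4],[0,0,0,0,5],[0,0,0,0,5],[0,0,0,0,5]]' | grep -E "time|pos|force:|open"; python3 -m inch '[[0,0,1.5,0,5],[0,0,4,0,5],[0,0,8,0,5],[0,0,12,0,5],[0,0,15,0,5],[0,0,18,0,5],[0,0,18,0,3]]' | grep -E "pos|force:|open"; python3 gold.py | grep -E "^(side|scene) "
python3 - <<'E'
from h import *
import pickle
c=cap("wrist");pickle.dump(c,open("w3.pkl","wb"));cv2.imwrite("pics/w3.png",c[0])
E
```

```text
time_s: 11.62
position: [0.5013, 0.0035, 0.0426]
force: [-0.3, -0.0, -0.2]
opening: 0.549
grasp_force: 0.0
position: [0.505, 0.0028, 0.2284]
force: [0.2, 0.6, 0.3]
opening: 0.548
grasp_force: 0.0
side (np.float64(361.0), np.float64(293.6426592797784), np.float64(304.2991689750693), array([0.49573007, 0.15831845, 0.02      ]))
scene (np.float64(27.0), np.float64(338.74074074074076), np.float64(210.7037037037037), array([0.49521513, 0.16075488, 0.02      ]))
```

View pics/w3.png

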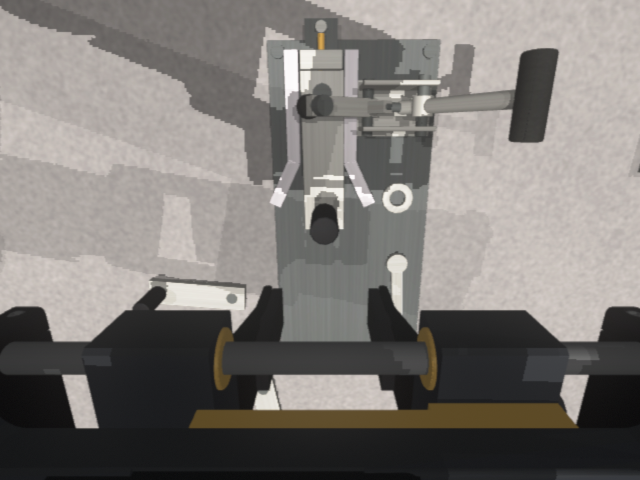

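The crank is in the channel with its nose on the stop, whose strip is at rows 50–70. The handle grip is at about (535,95) and stands clear of the gripper. Next I'll measure the grip from all three views.

Run:
```python
from h import *
import pickle
w=pickle.load(open("w3.pkl","rb"))
print(w[0][40:85,322].astype(int).sum(1)//3)
th=np.radians(1.7);R=np.array([[np.cos(th),-np.sin(th)],[np.sin(th),np.cos(th)]]);t=np.array([.498,.0755])
rays=[]
for n,c,b in(("w",w,(480,590,30,160)),("scene",pickle.load(open("scene.pkl","rb")),(352,380,208,236)),("side",pickle.load(open("side.pkl","rb")),(255,280,225,250))):
    i=c[0][b[2]:b[3],b[0]:b[1]];m=(i.max(2)<55).astype(np.uint8)
    k,l,s,ce=cv2.connectedComponentsWithStats(m);j=1+s[1:,4].argmax();uv=ce[j]+[b[0],b[2]]
    d=c[2]@np.linalg.inv(c[1])@np.array([*uv,1]);d/=np.linalg.norm(d);rays.append((c[3],d))
    p=ray(uv,*c[1:],.149);print(n,uv,s[j],p.round(4),"jig",(R.T@(p[:2]-t)).round(4))
A=sum(np.eye(3)-np.outer(d,d) for o,d in rays);B=sum((np.eye(3)-np.outer(d,d))@o for o,d in rays)
X=np.linalg.solve(A,B);print("grip",X.round(4),"jig",(R.T@(X[:2]-t)).round(4),[np.linalg.norm(np.cross(X-o,d)).round(4) for o,d in rays])
print(ray((421,105),*w[1:],.057), readout.read_state()["time_s"])
```

```text
[141 141 141 141 141 141 141 141 140 138 157 160 162 163 163 164 163 161
 163 162 160 160 164 162 158 159 157 158 132  93 104 152 158 158 158 157
 158 158 158 158 159 158 144 109  93]
w [519.60441176  93.23823529] [ 30  22  20  89 680] [0.6172 0.1095 0.149 ] jig [0.1201 0.0304]
scene [363.50420168 222.55462185] [  4   7  16  16 119] [0.6281 0.1013 0.149 ] jig [0.1308 0.0219]
side [267.484375 237.390625] [  4   5  18  16 128] [0.6247 0.1077 0.149 ] jig [0.1276 0.0284]
grip [0.6241 0.1071 0.1437] jig [0.127  0.0278] [np.float64(0.0049), np.float64(0.0026), np.float64(0.0041)]
[0.58135605 0.10719104 0.057     ] 12.35
```

```bash
python3 -m inch '[[2,3,0,0,1],[4,6,0,0,0],[6,8,0,0,0],[7.5,10.4,0,0,0],[7.5,10.4,0,0,0],[7.5,10.4,0,0,0],[7.5,10.4,0,0,0],[7.5,10.4,0,0,0],[7.5,10.4,0,0,0],[7.5,10.4,0,0,0]]'| grep -E "pos|force:|open"; python3 -m inch '[[0,0,-2,0,0],[0,0,-4,0,0],[0,0,-6,0,0],[0,0,-7.6,0,0],[0,0,-7.6,0,0],[0,0,-7.6,0,0],[0,0,-7.6,0,0]]'| grep -E "pos|force:|open"
python3 - <<'E'
from h import *
c=cap("side");i=cv2.resize(c[0][195:315,230:350],None,fx=3.3,fy=5*.66,interpolation=cv2.INTER_CUBIC)
d=cap("scene");j=cv2.resize(d[0][150:270,300:420],None,fx=3.3,fy=3.3,interpolation=cv2.INTER_CUBIC)
cv2.imwrite("pics/h1.png",np.hstack([i,j]))
E
```

```text
position: [0.5757, 0.1065, 0.2224]
force: [-0.5, -0.3, 0.1]
opening: 0.002
grasp_force: 0.0
position: [0.577, 0.107, 0.1475]
force: [-0.5, 0.5, 0.1]
opening: 0.003
grasp_force: 0.0
```

View pics/h1.png

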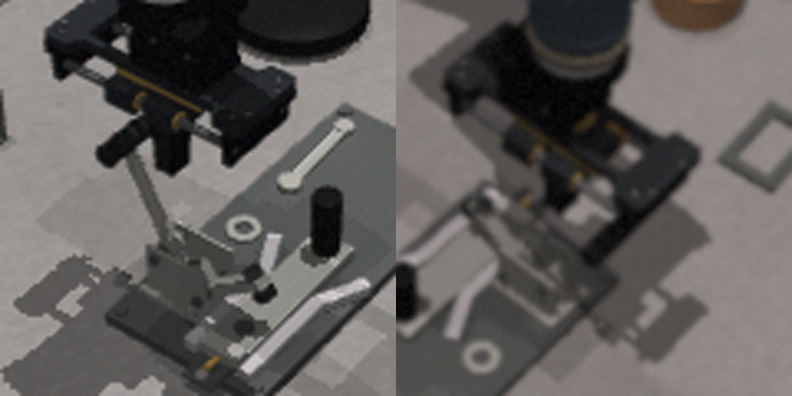

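The closed fingertips (left panel, about (172,165)) hang just on the −x side of the grip at (122,143), level with it. I'll approach in +x.

```bash
python3 -m inch '[[0.5,0,0,0,0],[1,0,0,0,0],[1,0,0,0,0],[1,0,0,0,0]]'| grep -E "pos|force:"; python3 -m inch '[[0.3,0,0,0,0],[0.6,0,0,0,0],[0.6,0,0,0,0],[0.6,0,0,0,0]]'| grep -E "pos|force:"; python3 -m inch '[[0.3,0,0,0,0],[0.6,0,0,0,0],[0.6,0,0,0,0],[0.6,0,0,0,0]]'| grep -E "pos|force:"
```

```text
position: [0.587, 0.1073, 0.1469]
force: [-1.2, -0.1, 0.4]
grasp_force: 0.0
position: [0.5925, 0.1073, 0.1465]
force: [-0.0, -0.0, -0.1]
grasp_force: 0.0
position: [0.5985, 0.1073, 0.1465]
force: [0.2, -0.1, -0.2]
grasp_force: 0.0
```

```bash
for k in 1; do python3 -m inch '[[0.2,0,0,0,0],[0.4,0,0,0,0],[0.4,0,0,0,0],[0.4,0,0,0,0]]'| grep -E "pos|force:"; python3 -m inch '[[0.2,0,0,0,0],[0.4,0,0,0,0],[0.4,0,0,0,0],[0.4,0,0,0,0]]'| grep -E "pos|force:"; python3 -m inch '[[0.2,0,0,0,0],[0.4,0,0,0,0],[0.4,0,0,0,0],[0.4,0,0,0,0]]'| grep -E "pos|force:"; done
```

```text
position: [0.6024, 0.1073, 0.1465]
force: [-0.3, 0.0, -0.8]
grasp_force: 0.0
position: [0.6064, 0.1073, 0.1465]
force: [0.4, -0.2, -0.0]
grasp_force: 0.0
position: [0.609, 0.1074, 0.1461]
force: [-2.3, -0.2, 0.2]
grasp_force: 1.5
```

```bash
python3 -m inch '[[0.4,0,0.1,0,0],[0.8,0,0.1,0,0],[1.3,0,0,0,0],[1.7,0,-0.1,0,0],[1.7,0,-0.1,0,0]]'| grep -E "pos|force:"; python3 -m inch '[[0.4,0,-0.2,0,0],[0.9,0.1,-0.5,0,0],[0.9,0.1,-0.5,0,0]]'| grep -E "pos|force:"
```

```text
position: [0.6297, 0.1072, 0.1459]
force: [-0.9, 0.1, 0.1]
grasp_force: 0.6
position: [0.6381, 0.108, 0.1404]
force: [-1.2, -0.9, 1.0]
grasp_force: 0.9
```

```bash
python3 -m inch '[[0.4,0,-0.3,0,0],[0.8,0,-0.6,0,0],[1.1,0,-0.9,0,0],[1.5,0,-1.3,0,0],[1.5,0,-1.3,0,0]]'| grep -E "pos|force:"; python3 -m inch '[[0.3,0,-0.3,0,0],[0.6,0,-0.7,0,0],[0.6,0,-0.7,0,0]]'| grep -E "pos|force:"
```

```text
position: [0.6527, 0.1082, 0.1269]
force: [-1.3, -1.2, 1.8]
grasp_force: 0.8
position: [0.6582, 0.1084, 0.12]
force: [-0.0, 0.1, 1.6]
grasp_force: 1.2
```

```bash
python3 -m inch '[[0.3,0,-0.4,0,0],[0.6,0,-0.8,0,0],[0.6,0,-0.8,0,0]]'| grep -E "pos|force:"; python3 -m inch '[[0.3,0,-0.4,0,0],[0.6,0,-0.9,0,0],[0.6,0,-0.9,0,0]]'| grep -E "pos|force:";  python3 -m inch '[[0.3,0,-0.4,0,0],[0.5,0,-0.9,0,0],[0.5,0,-0.9,0,0]]'| grep -E "pos|force:"
```

```text
position: [0.6639, 0.1084, 0.1119]
force: [-0.0, 0.8, 3.4]
grasp_force: 1.5
position: [0.6693, 0.1084, 0.1026]
force: [-1.4, -0.5, 3.2]
grasp_force: 2.1
position: [0.6738, 0.1085, 0.0932]
force: [-2.7, -0.1, 2.5]
grasp_force: 1.4
```

```bash
python3 -m inch '[[0.3,0,-0.4,0,0],[0.5,0,-0.8,0,0],[0.5,0,-0.8,0,0]]'| grep -E "pos|force:"; python3 -m inch '[[0.2,0,-0.3,0,0],[0.2,0,-0.5,0,0],[0.2,0,-0.5,0,0]]'| grep -E "pos|force:"
```

```text
position: [0.6799, 0.1082, 0.0855]
force: [0.1, 0.5, 2.1]
grasp_force: 0.7
position: [0.6823, 0.1082, 0.0812]
force: [1.4, 0.8, 1.2]
grasp_force: 0.3
```

```bash
python3 -m inch '[[0.1,0,-0.2,0,0],[0.1,0,-0.2,0,0],[0.1,0,-0.2,0,0]]'| grep -E "pos|force:"
```

```text
position: [0.6825, 0.1082, 0.0794]
force: [0.8, 0.3, -0.1]
grasp_force: 0.1
```

```bash
python3 -m inch '[[0,0,-0.1,0,0],[0,0,-0.2,0,0],[0,0,-0.2,0,0]]'| grep -E "pos|force:"
```

```text
position: [0.6826, 0.1082, 0.0776]
force: [0.5, 0.2, 0.6]
grasp_force: 0.5
```

```bash
python3 -m inch '[[0,0,-0.1,0,0],[0,0,-0.2,0,0],[0,0,-0.2,0,0]]'| grep -E "pos|force:"
```

```text
position: [0.6821, 0.1083, 0.0753]
force: [0.5, -0.4, 1.6]
grasp_force: 0.4
```

```bash
python3 -m inch '[[0,0,-0.1,0,0],[0,0,-0.1,0,0],[0,0,-0.1,0,0]]'| grep -E "pos|force:"
```

```text
position: [0.6822, 0.1083, 0.0748]
force: [-0.8, 0.4, 2.6]
grasp_force: 1.5
```

```bash
python3 -m inch '[[0,0,-0.1,0,0],[0,0,-0.1,0,0],[0,0,-0.1,0,0]]'| grep -E "pos|force:"
```

```text
position: [0.6823, 0.1083, 0.0743]
force: [-0.7, 0.1, 4.9]
grasp_force: 3.0
```

```bash
python3 -m inch '[[0,0,-0.1,0,0],[0,0,-0.1,0,0],[0,0,-0.1,0,0]]'| grep -E "pos|force:"
```

```text
position: [0.6823, 0.1083, 0.0739]
force: [-2.7, -0.3, 8.2]
grasp_force: 4.2
```

```bash
python3 -m inch '[[0,0,-0.1,0,0],[0,0,-0.1,0,0],[0,0,-0.1,0,0]]'| grep -E "pos|force:"
```

```text
position: [0.6824, 0.1084, 0.0735]
force: [-3.2, -0.4, 11.4]
grasp_force: 5.3
```

The force climbs linearly at about the stem's stiffness, so the handle is on its stop at 11 N. I'll lift straight off and check the feeler and stop.

```bash
python3 -m inch '[[0,0,0.5,0,0],[0,0,2,0,0],[0,0,5,0,0],[0,0,9,0,0],[0,0,13,0,0],[0,0,15,0,0],[0,0,15,0,0]]'| grep -E "time|pos|force:"
python3 -m inch '[[0,-4,0,0,0],[-3,-8,0,0,0],[-6,-12,0,0,0],[-9,-16,0,0,0],[-12,-20,0,0,0],[-14,-23,0,0,0],[-14,-23,0,0,0],[-14,-23,0,0,0]]'| grep -E "pos|force:"
python3 gold.py | grep -E "^s"
python3 - <<'E'
from h import *
import pickle
c=cap("wrist");pickle.dump(c,open("w4.pkl","wb"))
print(proj([.685,.109,.065],*c[1:]),proj([.496,.141,.024],*c[1:]))
for n,b in(("side",(225,285,235,300)),("scene",(350,390,195,250))):
    d=cap(n);print(n,proj([.685,.109,.065],*d[1:]))
    i=d[0][b[2]:b[3],b[0]:b[1]];m=(i.max(2)<45).astype(np.uint8);k,l,s,ce=cv2.connectedComponentsWithStats(m)
    for j in range(1,k):
        if s[j,4]>40:
            uv=ce[j]+[b[0],b[2]];print(n,uv,s[j,4],ray(uv,*d[1:],.065).round(4))
E
```

```text
time_s: 20.78
position: [0.6856, 0.1085, 0.228]
force: [0.7, 0.1, -0.1]
grasp_force: 0.0
position: [0.5381, -0.1251, 0.22]
force: [0.7, 1.1, 0.7]
grasp_force: 0.0
side.pkl (np.float64(525.0), np.float64(294.14285714285717), np.float64(303.8666666666667), array([0.49568615, 0.15631037, 0.02      ]))
side2.pkl (np.float64(527.0), np.float64(294.1480075901328), np.float64(303.86148007590134), array([0.49568737, 0.15628766, 0.02      ]))
side (np.float64(674.0), np.float64(293.78635014836794), np.float64(304.17210682492583), array([0.49572388, 0.15773417, 0.02      ]))
scene.pkl (np.float64(80.0), np.float64(337.3875), np.float64(211.95), array([0.49543291, 0.15460237, 0.02      ]))
scene2.pkl (np.float64(67.0), np.float64(338.4179104477612), np.float64(211.01492537313433), array([0.4953017 , 0.15924726, 0.02      ]))
scene (np.float64(150.0), np.float64(338.72), np.float64(210.67333333333335), array([0.49509549, 0.16079523, 0.02      ]))
[533.71469228 -85.71486655] [ 274.00341162 -111.41808224]
side [252.31040127 251.60139031]
side [253.29166667 251.8125    ] 96 [0.6823 0.1079 0.065 ]
scene [378.90491292 251.17457416]
```

The handle sits at the expected stop position in the side view. Next I'll check the nose-to-stop gap from directly above with the wrist camera.

```bash
python3 -m inch '[[-1,4,0,0,0],[-2,8,0,0,0],[-3,12,0,0,0],[-3.6,16,-2,0,0],[-3.6,18,-5,0,0],[-3.6,18,-7,0,0],[-3.6,18,-7,0,0],[-3.6,18,-7,0,0]]'| grep -E "pos|force:"
python3 - <<'E'
from h import *
import pickle
c=cap("wrist");pickle.dump(c,open("w5.pkl","wb"));C=c[1:];print(C[2])
def prof(P0,P1,z,n):
    for s in np.linspace(0,1,n):
        P=np.array(P0)+s*(np.array(P1)-P0);u=proj([*P,z],*C)
        v=cv2.getRectSubPix(c[0],(1,1),tuple(map(float,u)))[0,0];print(P[1].round(4),u.round(1),v)
print(proj([.4957,.141,.024],*C))
for x in(.489,.503): print("x",x);prof((x,.125),(x-.001,.165),.026,41)
E
python3 - <<'E'
import sys;sys.path.insert(0,'.')
from h import *
import pickle
for i in(pickle.load(open("side.pkl","rb"))[0],cap("side")[0]):
    a=i[298:311,286:302].astype(int);print((a[...,2]-a[...,0]))
E
```

```text
position: [0.5059, 0.0597, 0.1507]
force: [0.3, -0.5, -0.3]
grasp_force: 0.0
[0.50439817 0.14352841 0.31168644]
[314.3256018  131.15123815]
x 0.489
0.125 [305.2 152.8] [124 129 132]
0.126 [305.1 151.5] [123 129 132]
0.127 [305.1 150.2] [124 129 132]
0.128 [305.1 148.8] [123 129 131]
0.129 [305.1 147.4] [123 129 132]
0.13 [305.1 146.1] [123 129 132]
0.131 [305.  144.7] [123 129 132]
0.132 [305.  143.4] [124 129 132]
0.133 [305. 142.] [124 129 132]
0.134 [305.  140.6] [124 130 132]
0.135 [304.9 139.2] [124 130 133]
0.136 [304.9 137.9] [122 127 129]
0.137 [304.9 136.5] [100 105 107]
0.138 [304.9 135.1] [111 115 118]
0.139 [304.8 133.7] [121 128 129]
0.14 [304.8 132.3] [123 128 131]
0.141 [304.8 130.9] [124 129 132]
0.142 [304.8 129.5] [127 133 136]
0.143 [304.7 128.1] [126 132 136]
0.144 [304.7 126.7] [125 130 133]
0.145 [304.7 125.3] [127 132 135]
0.146 [304.7 123.9] [127 133 136]
0.147 [304.7 122.5] [128 133 136]
0.148 [304.6 121.1] [129 135 137]
0.149 [304.6 119.7] [138 145 147]
0.15 [304.6 118.3] [149 157 159]
0.151 [304.6 116.8] [148 155 158]
0.152 [304.5 115.4] [145 153 155]
0.153
[... 2603 characters left out ...]
-2  -1  -2  -2  -1  -1  -3  -1  -1]]
[[-1  1  2  1  3  5  4  4  3  3  4  6  4  4  4  5]
 [ 0  1 -1  0  1  2  4  4  4  5  4  5  4  5  4  4]
 [-1  0  0  0  0  4  2  3  4  4  3  4  5  5  6  5]
 [-2 -1  0  0  0  1  2  3  1  2  4  3  4  4  5  4]
 [-1 -3 -2 -2 -1 -2  0  4  5 25  7  4  6  5  3  4]
 [-1 -1 -2 -2 -1 -2 -1 12 62 87 44  7  1  5  4  4]
 [-1  0 -1 -1 -2 -2 13 95 91 73 22  5  3  3  1  3]
 [-2 -2 -3 -1  0 13 78 87 74 22  0  0  2  3  2  2]
 [-1 -3 -1 -2  0 25 50 60 20  1  0 -1 -1  1  3  3]
 [-1 -1  0  1  5  4 14 14  1 -1 -1 -1 -2 -1  0 -1]
 [-2 -1 -2  2  5  5  4 -1 -1 -2 -2 -1 -1 -3 -2 -1]
 [ 1 -2 -2  2  4  3  1 -2 -3 -1 -2 -1 -2 -2 -1 -1]
 [ 4  1 -1 -3  0 -2 -2 -1 -2 -2 -1 -1  0 -1 -3 -1]]
```

The seam between nose and stop is under 1 mm, the stop hasn't moved, the pin tail has grown by almost 3 mm, and the handle is at its stop. Handing in.

```bash
python3 -c "
from rig import bot,readout
print(readout.read_state()['time_s']);print(bot.hand_in())"
```

```text
22.4667
the job is handed in; nothing more can be done
None
```

The job is handed in at 22.5 s of the 54 s allowed. By my camera and force checks, the crank is home against the stop, the stop is still at its setting and the handle is on its stop; I could not read the pad's force, and no verdict came back.

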